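# Screw down the plant press

## Robot

A 7-joint arm with a two-finger parallel gripper is mounted at the origin on the work surface. World frame = base frame: x ahead of the robot, y to its left, z up, the work surface at z = 0. Lengths are in mm, angles in rad, forces in N, time in s.
With the tool pointing down it reaches from about 400 to 750 mm from the base axis. Payload 19.5 kg.
Tool frame: the origin (TCP) lies midway between the tips of the shut fingers; the grasp point (between the pads) lies 19 mm behind it; z points along the fingers, y is the direction in which the jaws open and shut (so a half turn about z gives the same grasp; the last joint's range is limited). The gripper opens to 85 mm and grips with 20 to 120 N. Pads are 22 mm wide; open, the fingers measure 114 mm over their backs; the gripper's body (76 mm by 85 mm) begins 54 mm behind the grasp point. The pads swing forward as they close: fully open they stand 13 mm farther back than shut.
Start: joints at [-1.291, 0.707, -0.028, 1.485, 0.022, 0.951, -0.075], TCP at [181.845, 545.461, 231.268] pointing down, gripper open.
Joint ranges: [-2.71, 2.71], [-0.32, 2.16], [-1.57, 1.52], [0, 2.45], [-1.46, 4.6], [0, 2.02], [-2.83, 2.83]. Speed limits (rad/s): [1.89, 1.89, 2.57, 2.57, 3.01, 3.01, 3.01].

## Interface

Orientations are given as a unit quaternion [w, x, y, z].
In Python, from bench import manip gives the robot as it stands.
- The arm moves only by the tool play_rows, never from a script. Its argument "steps" is text: rows parted by semicolons, each of 7 numbers parted by spaces: the shift along the tool's x, y, z normalised to -1 to 1, where 1 is 0.12 m, then the turn, a rotation vector about the tool's x, y, z normalised to -1 to 1, where 1 is 360 degrees, then the opening, from 0 (shut) to 1 (fully open). In form: x y z rx ry rz hand; .... A call has 1 to 5 rows; each row shifts and turns the pose as measured when the row begins, along the tool's axes as they then stand; what a row does not reach is not made up. A row lasts 1/8 s, in which the tool goes at most 62.5 mm and 10.7 degrees, less where a joint would pass 70% of its speed; a pose out of reach is approached as far as the arm can. A call with a number of a shift or a turn outside -1 to 1 is refused whole. A call with a gripper value outside its range is refused whole. The fingers move at their own pace and stop on an object; "newtons" is the grip in N (left out, the last holds). Time passes only in rows, so rows that do not move let the fingers close. It gives the time, the measured TCP pose, the force and the opening at its end, in the units of the state.
- manip.get_obs(): the state, without advancing time (a new reading comes with each control period).
- manip.camera(name): name is "side" or "top" or "wrist"; returns (picture, depth): 420x560x3 uint8, red, green, blue; 420x560 float32, mm along the optical axis (not along the pixel's ray), 0 where there is no reading.
- manip.camera_model(name): a dict with "intrinsics" (3x3 intrinsics, pixels), "k1" (the pictures are not rectified: a ray, as slopes to the right and down, at radius r is drawn at 1 + k1 r^2 times it, then the intrinsics apply), "rvec" (rotation vector, rad) and "tvec" (3), from world to camera coordinates, as OpenCV has them. Camera axes: x right, y down, z forward; pixel columns grow to the right and rows downward; lengths in mm; the calibration is good to about 2 mm. A picture is of the moment at which its call begins: read the wrist's pose just before it. camera_model takes no time and is no camera call; for the wrist camera it gives the pose at the moment of the call.
- manip.sign_off(): hands the job in, once; it reports no verdict.
Trained networks look in the newest picture that a camera, given by its name, has taken for a name from the list of things; names that differ only in an ending like _2 or _b are one class to them, and where a whole thing is asked for, a point or a joint stands for the part that bears it (a point fixed in the world has none). Each returns a list of dicts, best first, with "p" (0 to 1); they miss things now and then, are a little off and sometimes report something else, mostly with a low value. They report only what shows in the picture. A call takes as long as a camera call.
- manip.recognise(camera, target): "at" ([x, y, z] in mm, in world coordinates, good to about 4 mm: the middle of the surface that is visible of it).
The state is a dict: "t": time; "q": joint angles; "qvel": joint speeds; "joint_torque": joint torques, N m; "tcp_pos": TCP position; "eef_rot": TCP orientation; "ft_force": force on the tool from outside, world axes, zero at the start; "ft_torque": the same for the moment, N m; "width": opening from 0.0 (shut) to 1.0 (fully open).
Only numpy, scipy, OpenCV 4.12 (cv2) and the standard library are available. Lean on these libraries where they do the work, as an engineer would, in place of code of your own. Each camera call takes 0.05 s, during which the arm holds its last target. There are 200 camera calls.

## Task

The pack of plant specimens lies ready in the press. Turn the press's star handle clockwise (seen from above) until the pressing plate bears firmly on the pack and the handle will not go on under a moderate push; then let go of it. Leave the pack lying where it is, and do not disturb the microscope, the slide box, the dish or the cup.

Things in the scene. Friction and masses are not known exactly. Their poses are not given: they have to be found in the camera images.
- star (a joint): turn of the star handle on its upright right-hand screw, rad: grows clockwise seen from above; handle and plate then sink together 16 mm a turn. 0 fully raised, 9.4 end of screw; starts at 1.6 to 4.7; the plate meets the pack at about 7.85. 0.3 N m turns it slowly (4 N on a spoke 80 mm out), 0.5 N m at 1 rad/s; it stays where left. On the pack it stops within 0.1 rad: a steady 10 N is firm
- star_hub (a point): centre of the star handle, on the screw's axis at mid-height of the spokes, 245 to 265 mm above the bench. The hub is 50 mm in diameter, its top 24 mm above this point; z points up along the screw. Nothing stands over the handle; outside the crosshead there is open air under the spokes, and over it at least 40 mm
- star_ball0 (a point): centre of the black ball, 32 mm in diameter, on the end of spoke 0, 120 mm from the hub's axis. Four straight round steel spokes, 14 mm in diameter, stand out level from the hub at right angles to one another, bare from 25 to 104 mm out
- star_ball1 (a point): the same on the next spoke, 90 degrees counter-clockwise from spoke 0 seen from above
- star_ball2 (a point): the same on the spoke opposite spoke 0
- star_ball3 (a point): the same on the spoke opposite spoke 1
- press: frame of the grey cast press, fixed to the bench: a bed 200 mm by 280 mm with its top at 40 mm, two upright steel columns 234 mm apart along its y, and over them a crosshead 56 mm by 276 mm from 152 to 186 mm high, with column nuts and a nut boss up to 201 mm. Origin under the bed's centre on the bench, right under the screw; its x points away from the robot, give or take 0.35 rad
- platen: the dark steel pressing plate, 180 mm by 196 mm by 14 mm, that hangs on the screw between the columns and slides straight up and down; origin at the centre of its underside
- pack: the specimen pack, two plywood boards with cardboard and paper sheets between, one stiff block 165 mm by 150 mm by 40 mm thick, lying loose on the bed under the plate; origin at the centre of its underside
- microscope: white microscope with black stage and eyepieces, 200 mm by 150 mm and 370 mm high, stands loose on the bench beside the press, on the left or on the right; origin under the centre of its foot
- slide_box: flat wooden slide box, 145 mm by 100 mm by 34 mm, on the other side of the press; origin at the centre of its underside
- dish: shallow glass dish, 100 mm in diameter, 16 mm high; origin at the centre of its underside
- cup: white plastic specimen cup, 60 mm in diameter, 70 mm high; origin at the centre of its underside

How it is judged (in metres and radians):
At the end, for the whole second after the job is handed in: The pressing plate bears on the pack with more than 25 N and the handle stands still, with nobody holding it; the pack lies within 12 mm of where it was, and the microscope, slide box, dish and cup within 20 mm of where they were (contact force between platen and pack above 25 N and velocity of joint star between -0.1 and 0.1 rad/s and distance of pack from where it was at the start of the episode below 0.012 m and distance of each of microscope, slide_box, dish, cup from where it was at the start of the episode below 0.02 m); the robot touches nothing.
It fails at once if the microscope, slide box, dish or cup is shoved more than 20 mm or tipped (distance of any of microscope, slide_box, dish, cup from where it was at the start of the episode above 0.02 m or angle between microscope's own z axis and vertical above 0.3 rad or angle between cup's own z axis and vertical above 0.5 rad).
It fails at once if the pack is shifted more than 12 mm in the press (distance of pack from where it was at the start of the episode above 0.012 m).
It also fails if it takes over 64 s, if anything falls off the work surface, if the arm or the gripper's body presses on something with over 40 N, if the wrist force passes 120 N, or if a joint passes its speed limit or range.

## Working session

There is one attempt and no reset: what is moved stays moved. The work goes in short steps, Python scripts to look and compute and a tool call to move; the robot and the scene stay as the last step left them, time stands still between calls to the robot, and variables do not carry over. Pictures are saved under pics/ and viewed, on a budget of 10 in all, crops included, one or two more only if the job needs it, and the job is handed in when it is done.

Besides the shell and the picture viewer there is one more tool, called after "Emit:" as name(argument=value, ...) on one line, values as JSON. play_rows: Moves the arm, as the interface text tells. Scaled input: -1 to 1 covers 0.12 m each way for a shift and 360 degrees each way for a turn. Its arguments: {"type":"object","properties":{"steps":{"type":"string"},"newtons":{"type":"number"}},"required":["steps"]}

```bash
mkdir -p pics; python3 - <<'E'
from bench import manip
import cv2,numpy as np
o=manip.get_obs();print(o['t'],o['tcp_pos'],o['eef_rot'],o['width'],o['ft_force'])
ims=[]
for c in ['top','side']:
    im,d=manip.camera(c);ims.append(im[:,:,::-1])
    for n in ['star_hub','star_ball0','star_ball1','star_ball2','star_ball3','press','microscope','slide_box','dish','cup','pack','platen']:
        r=manip.recognise(c,n)
        print(c,n,[(np.round(x['at']).tolist(),round(x['p'],2)) for x in r[:2]])
cv2.imwrite('pics/a.png',cv2.resize(np.vstack(ims),(560,600) if 0 else (560,840)))
cv2.imwrite('pics/top.png',ims[0]);cv2.imwrite('pics/side.png',ims[1])
E
```

```text
0.0 [181.76455412 545.24519057 230.84514709] [-6.25126971e-05  1.60202487e-01  9.87084032e-01 -5.23233922e-04] 1.0041603717118506 [-0.56923281 -0.25025118 -0.15506662]
top star_hub [([571.0, -10.0, 267.0], 0.8)]
top star_ball0 [([570.0, -13.0, 265.0], 0.71)]
top star_ball1 [([570.0, -13.0, 265.0], 0.71)]
top star_ball2 [([570.0, -13.0, 265.0], 0.71)]
top star_ball3 [([570.0, -13.0, 265.0], 0.71)]
top press [([551.0, -9.0, 104.0], 0.83), ([574.0, -12.0, 267.0], 0.61)]
top microscope [([588.0, -362.0, 254.0], 0.55), ([572.0, -13.0, 266.0], 0.29)]
top slide_box [([658.0, 404.0, 29.0], 0.73)]
top dish [([571.0, -12.0, 264.0], 0.63), ([301.0, 368.0, 11.0], 0.56)]
top cup [([301.0, -368.0, 28.0], 0.82)]
top pack []
top platen [([558.0, -16.0, 104.0], 0.71), ([574.0, -12.0, 264.0], 0.39)]
side star_hub []
side star_ball0 [([572.0, -21.0, 266.0], 0.62)]
side star_ball1 [([572.0, -21.0, 266.0], 0.62)]
side star_ball2 [([572.0, -21.0, 266.0], 0.62)]
side star_ball3 [([572.0, -21.0, 266.0], 0.62)]
side press [([555.0, -48.0, 108.0], 0.64)]
side microscope [([597.0, -408.0, 154.0], 0.86), ([572.0, -21.0, 264.0], 0.44)]
side slide_box [([655.0, 392.0, 30.0], 0.6)]
side dish [([307.0, 377.0, 6.0], 0.82)]
side cup [([304.0, -352.0, 39.0], 0.78), ([493.0, -54.0, 54.0], 0.53)]
side pack [([494.0, -54.0, 55.0], 0.72)]
side platen [([557.0, -26.0, 107.0], 0.95)]
```

View pics/top.png

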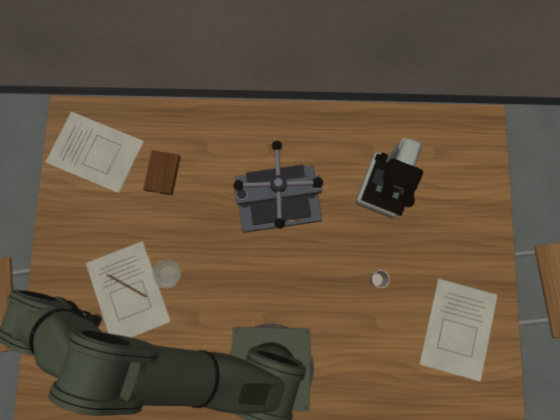

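View pics/side.png

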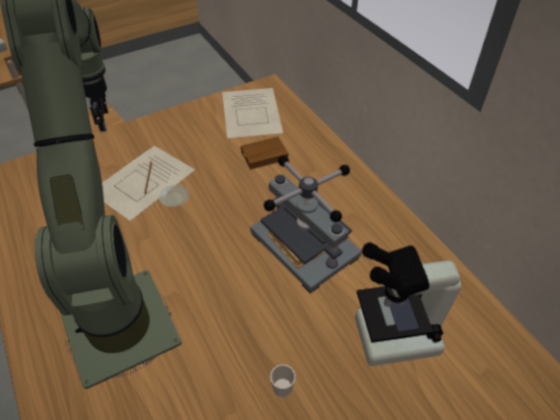

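The top view shows the star: hub near (278,185), balls at (277,146), (318,183), (280,223) and (238,185). The microscope is on the right, and the slide box and dish are on the left. The side view agrees. Next I locate the balls and hub from depth.

```bash
cat > h.py <<'E'
from bench import manip
import cv2,numpy as np
def cloud(c):
    m=manip.camera_model(c); im,d=manip.camera(c)
    K=np.array(m['intrinsics'],float);v,u=np.mgrid[:420,:560]
    p=cv2.undistortPoints(np.stack([u,v],-1).reshape(-1,1,2).astype(float),np.eye(3),np.zeros(4)) if 0 else None
    a=np.stack([(u-K[0,2])/K[0,0],(v-K[1,2])/K[1,1]],-1);s=a.copy()
    for _ in range(8): s=a/(1+m['k1']*(s**2).sum(-1,keepdims=True))
    P=np.dstack([s*d[...,None],d]); R=cv2.Rodrigues(np.array(m['rvec'],float))[0]
    W=(P-np.array(m['tvec'],float).ravel())@R; W[d==0]=np.nan
    return im,W
E
python3 - <<'E'
from h import *
im,W=cloud('top')
for u,v in [(277,146),(318,183),(280,223),(238,185),(278,185)]:
    w=W[v-8:v+9,u-8:u+9].reshape(-1,3); w=w[(w[:,2]>235)]
    mid=(w.max(0)+w.min(0))/2
    print(np.round(w.mean(0)),np.round(mid[:2]),np.round(np.percentile(w[:,2],[5,50,97])),len(w))
m=(W[...,2]>235)&(abs(W[...,0]-570)<150)&(abs(W[...,1]+12)<150)
print(np.round(np.nanmax(W[m],0)),np.round(np.nanmin(W[m],0)))
E
```

```text
[686.  -6. 266.] [684.  -6.] [260. 266. 275.] 101
[ 577. -129.  266.] [ 578. -127.] [259. 266. 275.] 98
[455. -19. 266.] [458. -19.] [259. 267. 275.] 108
[564. 104. 266.] [566. 103.] [257. 266. 274.] 106
[568. -12. 272.] [566. -13.] [258. 273. 284.] 236
[706. 123. 286.] [ 438. -146.  239.]
```

Emit:
play_rows(steps="0 0 -0.46 0 0 -0.0256 0; 0 0 -0.46 0 0 -0.0256 0; 0 0 0 0 0 0 0", newtons=60)

```text
t: 1.72
tcp_pos: [181.7, 545.3, 344.8]
eef_rot: [-0.0, -0.005, 1.0, -0.0]
ft_force: [0.8, -0.5, -1.2]
width: 0.378
```

Emit:
play_rows(steps="-0.25 -0.38 0 0 0 0 0; -0.25 -0.38 0 0 0 0 0; -0.25 -0.38 0 0 0 0 0; -0.25 -0.38 0 0 0 0 0; -0.25 -0.38 0 0 0 0 0")

```text
t: 2.35
tcp_pos: [335.5, 313.5, 342.0]
eef_rot: [-0.001, -0.006, 1.0, -0.002]
ft_force: [1.0, 0.7, 0.5]
width: -0.001
```

Emit:
play_rows(steps="-0.25 -0.38 0 0 0 0 0; -0.25 -0.38 0 0 0 0 0; -0.25 -0.38 0 0 0 0 0; 0 0 0 0 0 0 0")

```text
t: 2.85
tcp_pos: [430.5, 169.0, 340.5]
eef_rot: [-0.002, -0.002, 1.0, -0.003]
ft_force: [-0.7, 1.0, 0.5]
width: 0.003
```

Remaining: dx +86, dy −129, then down about 102.

Emit:
play_rows(steps="-0.24 -0.36 0 0 0 0 0; -0.24 -0.36 0 0 0 0 0; -0.24 -0.36 0 0 0 0 0; 0 0 0 0 0 0 0")

```text
t: 3.35
tcp_pos: [518.8, 38.1, 338.8]
eef_rot: [-0.003, -0.002, 1.0, -0.002]
ft_force: [-0.2, 0.9, -0.0]
width: -0.001
```

```bash
python3 - <<'E'
from h import *
im,W=cloud('wrist');cv2.imwrite('pics/w.png',im[:,:,::-1]);print(manip.get_obs()['tcp_pos'])
E
```

```text
[518.03741602  40.11961532 338.93854673]
```

View pics/w.png

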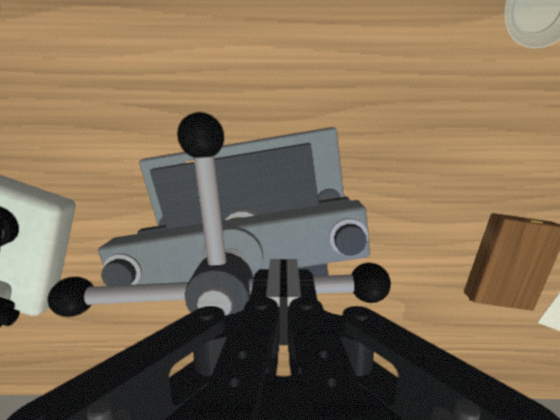

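The wrist view shows the fingers between the spoke on the right, with its ball at (372,283), and the spoke toward the robot, with its ball at (200,133). The gap is free, so I go down.

Emit:
play_rows(steps="0 0 0.25 0 0 0 0; 0 0 0.25 0 0 0 0; 0 0 0 0 0 0 0")

```text
t: 3.78
tcp_pos: [516.2, 44.1, 277.5]
eef_rot: [-0.003, -0.006, 1.0, -0.001]
ft_force: [0.7, 0.7, 0.0]
width: -0.001
```

Emit:
play_rows(steps="0 0 0.15 0 0 0 0; 0 0 0.15 0 0 0 0; 0 0 0 0 0 0 0")

```text
t: 4.15
tcp_pos: [516.3, 47.1, 244.1]
eef_rot: [-0.002, -0.007, 1.0, 0.0]
ft_force: [0.2, 0.2, 1.4]
width: 0.0
```

```bash
cat > plan.py <<'E'
from h import *
import sys
st=float(sys.argv[1]);n=int(sys.argv[2]);z0=float(sys.argv[3])
o=manip.get_obs();p=np.array(o['tcp_pos']);H=np.array([570,-12.5])
d=p[:2]-H;a=np.degrees(np.arctan2(d[1],d[0]));r=np.hypot(*d)
print('t',o['t'],'ang',a,'r',r,'z',p[2],'F',np.round(o['ft_force'],1), 'Ftan',-np.dot(o['ft_force'][:2],[np.sin(np.radians(a)),-np.cos(np.radians(a))]))
from scipy.spatial.transform import Rotation as R
Rm=R.from_quat(np.roll(o['eef_rot'],-1)).as_matrix()
rows=[];q=p.copy()
for i in range(n):
    a-=st;t=np.radians(a);z=z0-16*st/360*(i+1)
    w=np.array([*(H+78*np.array([np.cos(t),np.sin(t)])),z]);rows.append(Rm.T@(w-q)/120);q=w
for k in range(0,n,5): print('; '.join('%.2f %.2f %.3f 0 0 0 0'%tuple(x) for x in rows[k:k+5]))
E
python3 plan.py 10 10 239
```

```text
t 4.15 ang 132.0045509158514 r 80.202256606735 z 244.11846767483635 F [0.2 0.2 1.4] Ftan -0.23691105475394675
-0.10 0.05 0.046 0 0 0 0; -0.10 0.05 0.003 0 0 0 0; -0.11 0.03 0.003 0 0 0 0; -0.11 0.01 0.003 0 0 0 0; -0.11 -0.01 0.003 0 0 0 0
-0.11 -0.03 0.003 0 0 0 0; -0.10 -0.05 0.003 0 0 0 0; -0.09 -0.06 0.003 0 0 0 0; -0.08 -0.08 0.003 0 0 0 0; -0.07 -0.09 0.003 0 0 0 0
```

Emit:
play_rows(steps="-0.10 0.05 0.04 0 0 0 0; -0.10 0.05 0 0 0 0 0; -0.11 0.03 0 0 0 0 0; -0.11 0.01 0 0 0 0 0; -0.11 -0.01 0 0 0 0 0")

```text
t: 4.78
tcp_pos: [582.7, 66.9, 242.7]
eef_rot: [-0.002, -0.008, 1.0, -0.0]
ft_force: [-6.1, -1.6, -1.1]
width: 0.005
```

```bash
python3 plan.py 11 10 239
```

```text
t 4.775 ang 80.90151810055951 r 80.39348661663719 z 242.6752769115086 F [-6.1 -1.6 -1.1] Ftan 5.738115761032445
-0.12 -0.05 0.034 0 0 0 0; -0.11 -0.06 0.004 0 0 0 0; -0.10 -0.08 0.004 0 0 0 0; -0.08 -0.09 0.004 0 0 0 0; -0.06 -0.11 0.004 0 0 0 0
-0.04 -0.12 0.004 0 0 0 0; -0.02 -0.12 0.004 0 0 0 0; 0.01 -0.12 0.004 0 0 0 0; 0.03 -0.12 0.004 0 0 0 0; 0.05 -0.11 0.004 0 0 0 0
```

Emit:
play_rows(steps="-0.12 -0.04 0.03 0 0 0 0; -0.11 -0.06 0.01 0 0 0 0; -0.10 -0.08 0.01 0 0 0 0; -0.08 -0.09 0 0 0 0 0; -0.06 -0.11 0 0 0 0 0")

```text
t: 5.4
tcp_pos: [641.1, 28.2, 238.5]
eef_rot: [-0.005, -0.01, 1.0, 0.003]
ft_force: [-5.0, 4.9, -0.7]
width: 0.001
```

```bash
python3 plan.py 11 10 237
```

```text
t 5.4 ang 29.764032314121124 r 81.94410041721383 z 238.4686223904257 F [-5.   4.9 -0.7] Ftan 6.740224676174784
-0.02 -0.13 0.015 0 0 0 0; -0.03 -0.12 0.003 0 0 0 0; -0.00 -0.12 0.003 0 0 0 0; 0.02 -0.12 0.004 0 0 0 0; 0.04 -0.12 0.004 0 0 0 0
0.07 -0.11 0.004 0 0 0 0; 0.08 -0.09 0.004 0 0 0 0; 0.10 -0.07 0.005 0 0 0 0; 0.11 -0.05 0.005 0 0 0 0; 0.12 -0.03 0.005 0 0 0 0
```

Emit:
play_rows(steps="-0.03 -0.13 0.015 0 0 0 0; -0.02 -0.12 0.01 0 0 0 0; 0 -0.12 0 0 0 0 0; 0.02 -0.12 0.01 0 0 0 0; 0.04 -0.12 0 0 0 0 0")

```text
t: 6.02
tcp_pos: [644.4, -36.4, 236.1]
eef_rot: [-0.005, -0.014, 1.0, 0.009]
ft_force: [1.0, 7.3, -3.1]
width: 0.002
```

```bash
python3 plan.py 9 10 234
```

```text
t 6.025 ang -17.80286989182091 r 78.15948620185173 z 236.1308518301565 F [ 1.   7.3 -3.1] Ftan 7.261570692287129
0.04 -0.09 0.020 0 0 0 0; 0.06 -0.09 0.002 0 0 0 0; 0.07 -0.08 0.003 0 0 0 0; 0.08 -0.06 0.003 0 0 0 0; 0.09 -0.05 0.003 0 0 0 0
0.10 -0.04 0.004 0 0 0 0; 0.10 -0.02 0.004 0 0 0 0; 0.10 -0.01 0.004 0 0 0 0; 0.10 0.01 0.005 0 0 0 0; 0.10 0.03 0.005 0 0 0 0
```

Emit:
play_rows(steps="0.04 -0.09 0.015 0 0 0 0; 0.06 -0.09 0 0 0 0 0; 0.07 -0.08 0 0 0 0 0; 0.08 -0.06 0 0 0 0 0; 0.09 -0.05 0 0 0 0 0")

```text
t: 6.65
tcp_pos: [609.8, -75.3, 236.8]
eef_rot: [-0.001, -0.017, 1.0, 0.013]
ft_force: [4.9, 3.7, -3.4]
width: -0.005
```

```bash
python3 plan.py 8 5 233
```

```text
t 6.65 ang -57.63314151693437 r 74.3563791260574 z 236.75289450788267 F [ 4.9  3.7 -3.4] Ftan 6.1224978771627345
0.07 -0.07 0.033 0 0 0 0; 0.09 -0.03 0.002 0 0 0 0; 0.09 -0.02 0.003 0 0 0 0; 0.09 -0.00 0.003 0 0 0 0; 0.09 0.01 0.003 0 0 0 0
```

Emit:
play_rows(steps="0.07 -0.07 0.035 0 0 0 0; 0.09 -0.04 0.015 0 0 0 0; 0.09 -0.02 0.015 0 0 0 0; 0.09 0 0.015 0 0 0 0; 0.09 0.01 0.015 0 0 0 0")

```text
t: 7.28
tcp_pos: [566.4, -87.1, 230.1]
eef_rot: [0.008, -0.018, 1.0, 0.015]
ft_force: [6.8, 1.0, 3.1]
width: 0.0
```

```bash
python3 plan.py 8 5 230
```

```text
t 7.275 ang -92.72852567911154 r 74.67151563775923 z 230.0556460377688 F [6.8 1.  3.1] Ftan 6.733915633019843
0.09 -0.01 0.001 0 0 0 0; 0.09 0.03 0.002 0 0 0 0; 0.08 0.04 0.003 0 0 0 0; 0.08 0.05 0.003 0 0 0 0; 0.07 0.06 0.004 0 0 0 0
```

Emit:
play_rows(steps="0.09 -0.01 0.005 0 0 0 0; 0.09 0.03 0.005 0 0 0 0; 0.08 0.04 0.005 0 0 0 0; 0.08 0.05 0.005 0 0 0 0; 0.07 0.06 0.005 0 0 0 0")

```text
t: 7.9
tcp_pos: [524.6, -66.8, 231.0]
eef_rot: [0.016, -0.018, 1.0, 0.014]
ft_force: [5.2, -3.1, -2.4]
width: -0.001
```

```bash
python3 plan.py 8 10 229
```

```text
t 7.9 ang -129.86787565392592 r 70.78961266014763 z 231.02751261321743 F [ 5.2 -3.1 -2.4] Ftan 5.983462065395466
0.10 0.02 0.017 0 0 0 0; 0.05 0.07 0.003 0 0 0 0; 0.04 0.08 0.004 0 0 0 0; 0.03 0.09 0.004 0 0 0 0; 0.02 0.09 0.005 0 0 0 0
0.01 0.09 0.005 0 0 0 0; -0.01 0.09 0.006 0 0 0 0; -0.02 0.09 0.006 0 0 0 0; -0.03 0.09 0.006 0 0 0 0; -0.04 0.08 0.007 0 0 0 0
```

Emit:
play_rows(steps="0.10 0.02 0.015 0 0 0 0; 0.06 0.07 0.005 0 0 0 0; 0.05 0.08 0.005 0 0 0 0; 0.04 0.09 0.005 0 0 0 0; 0.02 0.09 0.005 0 0 0 0")

```text
t: 8.52
tcp_pos: [498.8, -32.6, 230.8]
eef_rot: [0.024, -0.015, 1.0, 0.008]
ft_force: [9.4, -54.0, -10.3]
width: -0.003
```

```bash
python3 plan.py 8 10 228
```

```text
t 8.525 ang -164.21146601596985 r 73.95307611065007 z 230.81456671981078 F [  9.4 -54.  -10.3] Ftan 54.54012308034873
0.05 0.08 0.025 0 0 0 0; 0.00 0.09 0.004 0 0 0 0; -0.01 0.09 0.005 0 0 0 0; -0.02 0.09 0.005 0 0 0 0; -0.03 0.08 0.006 0 0 0 0
-0.04 0.08 0.006 0 0 0 0; -0.06 0.07 0.007 0 0 0 0; -0.06 0.06 0.007 0 0 0 0; -0.07 0.05 0.007 0 0 0 0; -0.08 0.04 0.007 0 0 0 0
```

The force jumped to 54 N tangential after about 4.8 rad of turn, which fits the plate bearing on the pack. I hold briefly to confirm it has stopped.

Emit:
play_rows(steps="0 0 0 0 0 0 0; 0 0 0 0 0 0 0")

```text
t: 8.78
tcp_pos: [500.1, -40.2, 231.4]
eef_rot: [0.024, -0.011, 1.0, 0.002]
ft_force: [-0.3, -17.1, -6.8]
width: 0.006
```

```bash
python3 - <<'E'
from h import *
o=manip.get_obs();print(o['t'],o['tcp_pos'],o['ft_force'])
im,W=cloud('side');cv2.imwrite('pics/s2.png',cv2.resize(im[150:310,220:400,::-1],(720,640))[:600])
for n in ['pack','platen','dish','cup','slide_box','microscope']:
    print(n,[(np.round(x['at']).tolist(),round(x['p'],2)) for x in manip.recognise('side',n)[:2]])
E
```

```text
8.775 [500.09373965 -40.21744706 231.37274476] [ -0.27274681 -17.07748053  -6.78104162]
pack [([492.0, -45.0, 51.0], 0.74)]
platen [([556.0, -31.0, 94.0], 0.77)]
dish [([305.0, 375.0, 7.0], 0.69)]
cup [([305.0, -346.0, 37.0], 0.94)]
slide_box [([625.0, 400.0, 31.0], 0.95)]
microscope [([595.0, -407.0, 155.0], 0.95)]
```

View pics/s2.png

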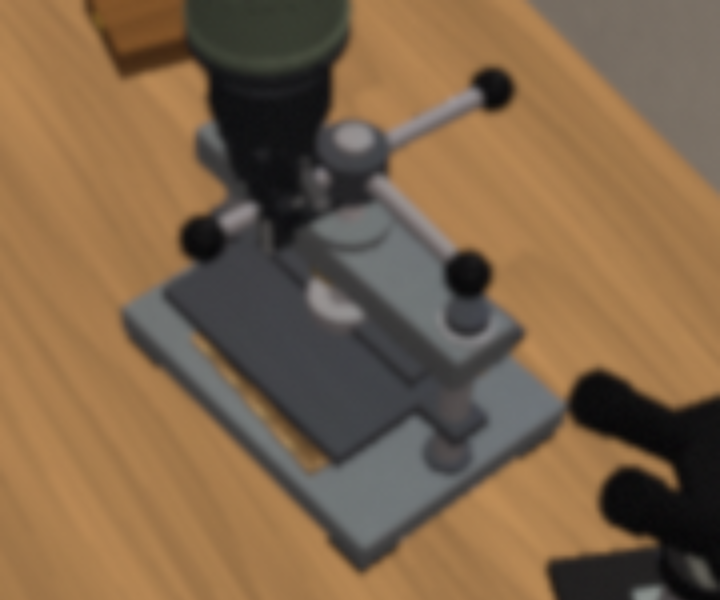

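The plate's top is at about 94 mm (40 + 40 + 14), so it is flat on the pack. One more gentle push checks that it doesn't move on.

Emit:
play_rows(steps="0 0.05 0 0 0 0 0; 0 0.03 0 0 0 0 0; 0 0.03 0 0 0 0 0")

```text
t: 9.5
tcp_pos: [499.6, -38.4, 231.5]
eef_rot: [0.022, -0.006, 1.0, -0.006]
ft_force: [-1.4, -28.8, -6.5]
width: 0.002
```

Emit:
play_rows(steps="0 0.03 0 0 0 0 0; 0 0.03 0 0 0 0 0")

```text
t: 9.75
tcp_pos: [499.5, -38.5, 231.7]
eef_rot: [0.02, -0.003, 1.0, -0.012]
ft_force: [-2.3, -27.9, -7.1]
width: -0.002
```

Firm: a steady 28 N gives no advance. I back off and rise.

Emit:
play_rows(steps="0 -0.1 0 0 0 0 0; -0.05 -0.1 0 0 0 0 0; 0 0 0 0 0 0 0")

```text
t: 10.12
tcp_pos: [508.2, -63.3, 233.8]
eef_rot: [0.021, -0.002, 1.0, -0.012]
ft_force: [-0.1, 0.3, 0.8]
width: -0.004
```

Emit:
play_rows(steps="0 0 -0.3 0 0 0 0; 0 0 -0.4 0 0 0 0; 0 0 -0.4 0 0 0 0; 0 0 0 0 0 0 0; 0 0 0 0 0 0 0")

```text
t: 10.75
tcp_pos: [503.3, -56.5, 370.1]
eef_rot: [0.022, -0.004, 1.0, -0.01]
ft_force: [0.0, 1.0, 0.1]
width: 0.003
```

```bash
python3 - <<'E'
from h import *
o=manip.get_obs();print(o['t'],o['tcp_pos'],o['ft_force'],np.abs(o['qvel']).max())
im,W=cloud('side');cv2.imwrite('pics/s3.png',im[:,:,::-1])
for n in ['pack','platen','dish','cup','slide_box','microscope']:
    print(n,[(np.round(x['at']).tolist(),round(x['p'],2)) for x in manip.recognise('side',n)[:2]])
E
```

```text
10.75 [503.25195807 -56.52796154 370.08099713] [0.02965929 0.99688735 0.12431381] 0.026095923454383246
pack [([494.0, -42.0, 53.0], 0.73)]
platen [([555.0, -27.0, 97.0], 0.71)]
dish [([308.0, 376.0, 8.0], 0.94), ([594.0, -406.0, 156.0], 0.63)]
cup [([307.0, -348.0, 36.0], 0.88)]
slide_box [([649.0, 392.0, 32.0], 0.93)]
microscope [([593.0, -405.0, 154.0], 0.92), ([555.0, -27.0, 96.0], 0.67)]
```

View pics/s3.png

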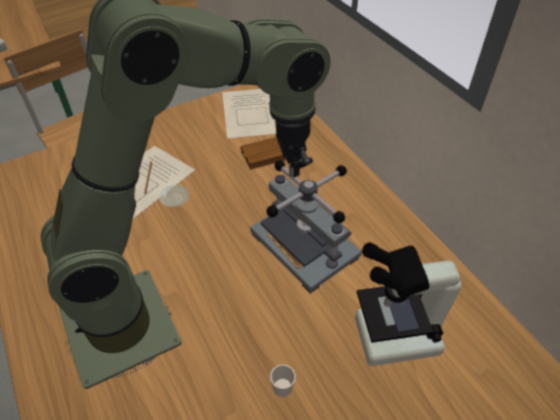

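The arm is clear of the star (hub at about (308,187)), the plate is down, and everything else stands as before. I hand the job in.

```bash
python3 -c "
from bench import manip
print(manip.sign_off())"
```

```text
the job is handed in; nothing more can be done
None
```

The press is closed on the pack and I've handed the job in; no verdict came back. With the shut fingers I pushed one spoke clockwise about 4.8 rad until the handle stopped, then backed off and lifted clear.

**Firmness:** the stop came on hard, with a brief peak of about 54 N on the fingers. A second push at a steady 28 N did not move the handle on. I could not read the force of the plate on the pack directly.

**Plate:** its top read 94–97 mm after the turn. A plate resting flat on the pack should read 94 mm.

**Release:** after I let go, the wrist force was about 0–1 N, so the robot was touching nothing.

**Other things:** the dish, cup, slide box and microscope showed no shift beyond recognition noise (up to about 6 mm). One slide box reading, taken while the arm was in front of it, was 30 mm off; the last one was back in place.

**Pack reading:** the pack's recognised point shifted about 12 mm in y, from −54 to −42, which is right at the limit. I think this is because the lowered plate hides part of the pack. I did not check it another way.

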